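Hook the trapped key out of the slide track

TASK

A steel key has slipped down into the narrow slot of the aluminium slide track. Take the hooked pick by its handle, lower the hook into the slot behind the key and drag the key right out of the open end onto the bench, then lay the pick down flat on the bench and let go. Do not touch the key with the fingers, and leave the straight pick where it is.

Things in the scene. Friction and masses are not known exactly. Their poses are not given: they have to be found in the camera images.
- track: Aluminium slide track fixed on the bench, 112 long x 94 wide, rails 30 mm high. Origin: middle of the slot's open mouth at bench level; x runs along the slot from the mouth inward, y across, z up; turned up to 0.2 rad, mouth towards the robot. Slot: 20 mm wide (bevelled to 32 mm at the top), open above, floor 4 mm above the bench, 100 mm long from mouth to closed end.
- key_center (a point): Centre of the trapped dark steel key, a plain bar 32 long (its x, along the slot inward at the start) x 15 wide x 16 mm high, about 60 g, loose on the slot's floor. It starts with its centre 35 to 50 mm inside the mouth; behind it the slot is free up to the closed end.
- hook_grip (a point): Centre of the hooked pick's handle, half-way up, 16 mm above the bench it lies on. Black block handle 80 long (x) x 24 wide (y) x 32 mm high; x points to the hook, z up. A 6 mm steel wire leaves the front, runs level with its axis 44 mm above the handle's underside, and 130 mm ahead of this point turns straight down. 120 g, balanced within 10 mm of this point.
- hook_tip (a point): Centre of the rounded end of the hooked pick's downturned wire, 130 mm ahead (x) of hook_grip and 10 mm lower; the wire (radius 3 mm) ends 3 mm below this point, 3 mm above the level of the handle's underside. Same axes as hook_grip.
- straight_grip (a point): Centre of the handle of the other pick, with the same handle but a wire that runs straight out with no hook. Not to be used. The two picks lie one to the left and one to the right of the track, either way round.

How it is judged:
By the outcome, as a careful person would: the job done as asked, in the order asked, and still so for the second after the job is handed in, with the robot touching nothing.
It also fails if it takes over 42 s, if anything falls off the work surface, if the arm or the gripper's body presses on something with over 40 N, if the wrist force passes 120 N, or if a joint passes its speed limit or range.

ROBOT

A 6-joint arm with a two-finger parallel gripper is mounted at the origin on a cart in front of the work surface, level with it; the furniture and walls round the work are solid. World frame = base frame: x ahead of the robot, y to its left, z up, the work surface at z = 0. Lengths are in m, angles in rad, forces in N, time in s.
With the tool pointing down it reaches from about 0.3 to 0.875 m from the base axis. Payload 6.4 kg.
Tool frame: the origin (TCP) lies between the finger pads; the fingertips stand 19 mm ahead of it and the grasp point (between the pads) is the TCP (ctrl.tips_ahead is the z of the fingertips in the tool frame, in m); z points along the fingers, y is the line along which they close (so a half turn about z gives the same grasp; the last joint's range is limited). The gripper opens to 85 mm and grips with 20 to 120 N. Pads are 22 mm wide; open, the fingers measure 114 mm over their backs; the gripper's body (76 mm by 85 mm) begins 54 mm behind the grasp point. The pads swing forward as they close: fully open they stand 13 mm farther back than shut.
Start: joints at [0.91, 0.181, 1.607, -0, 1.354, -0.206], TCP at [0.253, 0.517, 0.25] pointing down, gripper open.
Joint ranges: [-2.99, 2.99], [-0.89, 2.07], [0.3, 2.58], [-1.14, 4.28], [0, 2.63], [-3.12, 3.12]. Speed limits (rad/s): [2.57, 2.57, 3.01, 3.14, 3.14, 3.14].

INTERFACE

Orientations are given as a unit quaternion [w, x, y, z].
In Python, from bench import readout, vision, ctrl gives the robot as it stands.
- The arm moves only by the tool play_rows, never from a script. Its arguments are lists of equal length, an entry for each row: "xyz": the shift along the tool's x, y, z in mm, a list of three; "rot": the turn, a rotation vector about the tool's x, y, z in rad, a list of three; "grip": the opening, from 0 (shut) to 1 (fully open). In form: {"xyz": [[x, y, z], ...], "rot": [[rx, ry, rz], ...], "grip": [grip, ...]}. A call has exactly 10 rows; each row is the pose to reach, as a shift and turn from the pose commanded when the call began, along the tool's axes at that moment; what a row does not reach only later rows make up. A row lasts 1/8 s, in which the tool goes at most 62.5 mm and 10.7 degrees, less where a joint would pass 70% of its speed; a pose out of reach is approached as far as the arm can. A call with a gripper value outside its range is refused whole. The fingers move at their own pace and stop on an object; the grip force is fixed at half the most. Time passes only in rows, so rows that repeat a pose let the fingers close, or fill a call up. It gives the time, the measured TCP pose, the force, the opening and the grip force at its end, in the units of the state.
- readout.get_obs(): the state, without advancing time (a new reading comes with each control period).
- vision.camera(name): name is "side" or "top" or "wrist"; returns a dict with "color" (384x512x3 uint8, red, green, blue), "depth" (384x512 float32, m along the optical axis (not along the pixel's ray), 0 where there is no reading), "camera_matrix" (3x3 intrinsics, pixels), "extrinsics" (4x4, takes a point from camera to world coordinates); the wrist camera has in their place "hand_eye" (4x4, takes a point from camera to tool coordinates, whose origin is the TCP and whose axes are the flange's). Camera axes: x right, y down, z forward; pixel columns grow to the right and rows downward; lengths in m; the calibration is good to about 2 mm. A picture is of the moment at which its call begins: read the wrist's pose just before it.
- ctrl.hand_in(): hands the job in; it is judged then, once.
The state is a dict: "time_s": time; "q": joint angles; "dq": joint speeds; "joint_efforts": joint torques, N m; "eef_pos": TCP position; "eef_rot": TCP orientation; "wrist_force": force on the tool from outside, world axes, zero at the start; "torque": the same for the moment, N m; "opening": opening from 0.0 (shut) to 1.0 (fully open); "grasp_force": force on a finger pad.
Only numpy, scipy, OpenCV 4.12 (cv2) and the standard library are available. Lean on these libraries where they do the work, as an engineer would, in place of code of your own. Each camera call takes 0.05 s, during which the arm holds its last target. There are 200 camera calls.

## Working session

There is one attempt and no reset: what is moved stays moved. The work goes in short steps, Python scripts to look and compute and a tool call to move; the robot and the scene stay as the last step left them, time stands still between calls to the robot, and variables do not carry over. Pictures are saved under pics/ and viewed, at most 10 in all, crops included, and the job is handed in when it is done.

Besides the shell and the picture viewer there is one more tool, called after "Call:" in YAML: its name, and indented under it one key for each argument. play_rows: Moves the arm, as the interface text tells. Its arguments: {"type":"object","properties":{"xyz":{"type":"array","items":{"type":"array","items":{"type":"number"}}},"rot":{"type":"array","items":{"type":"array","items":{"type":"number"}}},"grip":{"type":"array","items":{"type":"number"}}},"required":["xyz","rot","grip"]}

```bash
mkdir -p pics; ls; cat > h.py <<'E'
import numpy as np, cv2
from bench import readout, vision, ctrl
from scipy.spatial.transform import Rotation as R
def cam(n):
    o=readout.get_obs(); c=vision.camera(n)
    if n=="wrist":
        T=np.eye(4); q=np.array(o["eef_rot"]); T[:3,:3]=R.from_quat(q[[1,2,3,0]]).as_matrix(); T[:3,3]=o["eef_pos"]
        c["extrinsics"]=T@c["hand_eye"]
    return c
def cloud(c):
    d=c["depth"]; K=c["camera_matrix"]; v,u=np.mgrid[:d.shape[0],:d.shape[1]]
    P=np.stack([(u-K[0,2])/K[0,0]*d,(v-K[1,2])/K[1,1]*d,d],-1)
    W=P@c["extrinsics"][:3,:3].T+c["extrinsics"][:3,3]; W[d==0]=np.nan
    return W
def onplane(c,uv,z):
    uv=np.atleast_2d(uv).astype(float);K=c["camera_matrix"];E=c["extrinsics"]
    r=np.c_[(uv[:,0]-K[0,2])/K[0,0],(uv[:,1]-K[1,2])/K[1,1],np.ones(len(uv))]@E[:3,:3].T
    return E[:3,3]+r*((z-E[2,3])/r[:,2])[:,None]
def save(c,f): cv2.imwrite(f,c["color"][:,:,::-1])
E
python3 - <<'E'
from h import *
import pickle
for n in("top","side"):
    c=cam(n); pickle.dump(c,open(n+".pkl","wb")); save(c,f"pics/{n}0.png"); print(n,c["extrinsics"].round(3),c["camera_matrix"].round(1))
print(readout.get_obs())
E
```

```text
pics
top [[ 0.025 -0.996  0.088  0.43 ]
 [-1.    -0.025 -0.004  0.025]
 [ 0.006 -0.088 -0.996  1.048]
 [ 0.     0.     0.     1.   ]] [[454.7   0.  253.2]
 [  0.  454.7 191.3]
 [  0.    0.    1. ]]
side [[ 0.956 -0.165  0.241  0.217]
 [-0.292 -0.58   0.761 -0.961]
 [ 0.014 -0.798 -0.603  0.828]
 [ 0.     0.     0.     1.   ]] [[490.7   0.  265.6]
 [  0.  490.7 196.7]
 [  0.    0.    1. ]]
{'time_s': 0.1, 'q': array([ 9.09675693e-01,  1.81484551e-01,  1.60790985e+00, -2.28214521e-05,
        1.35380831e+00, -2.06318246e-01]), 'dq': array([ 0.00060245, -0.00222245, -0.00325243, -0.00020963, -0.00119588,
        0.00023704]), 'joint_efforts': array([ 1.64268276e-04, -4.45877981e+01, -3.52239060e+01, -4.86583122e-04,
        4.19435717e-03, -3.16989954e-06]), 'eef_pos': array([0.2522921 , 0.51616895, 0.24946332]), 'eef_rot': array([-3.28202330e-04,  2.25443911e-01,  9.74255816e-01, -7.35171472e-04]), 'wrist_force': array([ 0.43810677, -0.42306162,  0.8083614 ]), 'torque': array([ 0.01462632,  0.0240745 , -0.04382514]), 'grasp_force': 0.0, 'opening': 1.0027848768429841}
```

View pics/top0.png

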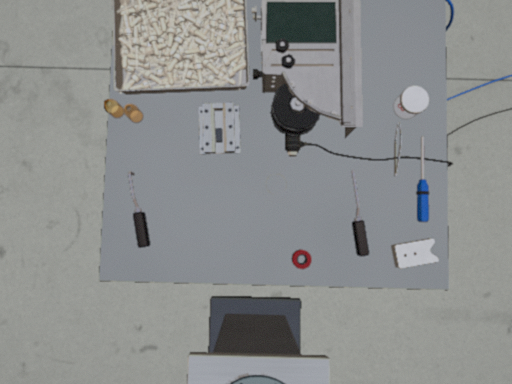

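View pics/side0.png

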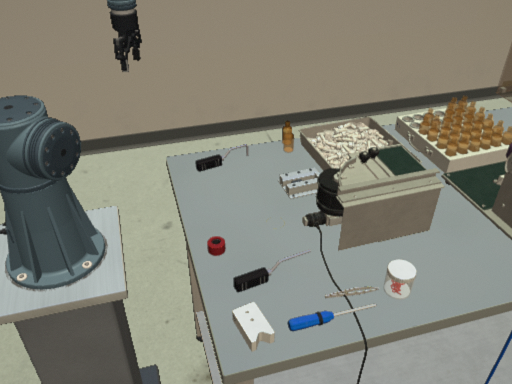

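The hooked pick is the left one: handle at about (141,230) in the top view, hook near (130,173), and in the side view the downturn at (247,148). The straight pick is on the right at (360,238). The track is at (220,128) with the dark key inside at about (219,135).

```bash
python3 - <<'E'
from h import *
import pickle
c=pickle.load(open("top.pkl","rb")); W=cloud(c); g=c["color"].max(2)
def comp(roi,mask):
    u0,v0,u1,v1=roi; m=np.zeros_like(mask); m[v0:v1,u0:u1]=mask[v0:v1,u0:u1]
    n,l,s,ce=cv2.connectedComponentsWithStats(m.astype(np.uint8)); k=1+s[1:,4].argmax(); return l==k
for nm,roi in(("hookpick",(125,205,155,255)),("straight",(345,215,375,262))):
    m=comp(roi,g<70); uv=np.argwhere(m)[:,::-1]
    p=onplane(c,uv,0.032)[:,:2].astype(np.float32); r=cv2.minAreaRect(p); print(nm,m.sum(),r,np.nanmedian(W[m][:,2]))
m=comp((205,100,235,158),g<70); uv=np.argwhere(m)[:,::-1]
print("key",m.sum(),uv.mean(0),cv2.minAreaRect(onplane(c,uv,0.02)[:,:2].astype(np.float32)))
m=comp((190,95,250,160),g>165); uv=np.argwhere(m)[:,::-1];print("track",m.sum(),cv2.minAreaRect(onplane(c,uv,0.03)[:,:2].astype(np.float32)))
s=pickle.load(open("side.pkl","rb"))
a=cv2.resize(c["color"][90:260,100:250],(600,680),interpolation=2)[:600]
cv2.imwrite("pics/c1.png",a[:,:,::-1])
E
```

```text
hookpick 398 ((0.4284784495830536, 0.26840224862098694), (0.07643511146306992, 0.025812868028879166), 12.041556358337402) 0.03178856242290806
straight 394 ((0.4211164712905884, -0.21921835839748383), (0.07747832685709, 0.02598116174340248), 9.354244232177734) 0.03136174529828528
key 3 [218. 141.] ((0.6337164044380188, 0.10465537011623383), (3.0569935915991664e-08, 0.004581722430884838), 1.4916609525680542)
track 312 ((0.6540412902832031, 0.13332663476467133), (0.08841119706630707, 0.026477215811610222), 3.6735455989837646)
```

View pics/c1.png

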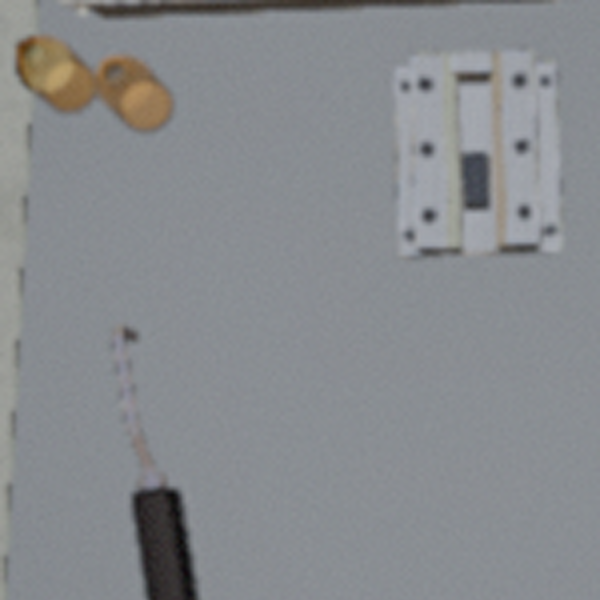

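The crop shows the hook's downturn at crop (128,333), and the track with its mouth at the bottom, key at crop (476,181) and the closed end at crop (473,75). Next I go above the handle and look from near.

```bash
cat >> h.py <<'E'
def plan(p,yaw):
    """world TCP target + pick yaw (tool x = yaw+pi, z down) -> tool-frame mm & rotvec from measured pose"""
    o=readout.get_obs(); q=np.array(o["eef_rot"]); A=R.from_quat(q[[1,2,3,0]])
    T=R.from_matrix(np.c_[[-np.cos(yaw),-np.sin(yaw),0],[-np.sin(yaw),np.cos(yaw),0],[0,0,-1]])
    print("mm",(A.inv().apply(np.array(p)-o["eef_pos"])*1000).round(1),"rot",(A.inv()*T).as_rotvec().round(3),"t",o["time_s"],"F",o["wrist_force"].round(1))
E
python3 - <<'E'
from h import *
plan([.4285,.2684,.17],np.radians(12))
E
```

```text
mm [-267.2 -145.1   79.6] rot [-0.001 -0.001 -0.664] t 0.1 F [ 0.4 -0.4  0.8]
```

Call:
play_rows:
  xyz:
    - [-45,-24,13]
    - [-90,-48,26]
    - [-135,-73,40]
    - [-180,-97,53]
    - [-225,-121,67]
    - [-267,-145,80]
    - [-267,-145,80]
    - [-267,-145,80]
    - [-267,-145,80]
    - [-267,-145,80]
  rot:
    - [0,0,-0.12]
    - [0,0,-0.24]
    - [0,0,-0.36]
    - [0,0,-0.48]
    - [0,0,-0.6]
    - [0,0,-0.664]
    - [0,0,-0.664]
    - [0,0,-0.664]
    - [0,0,-0.664]
    - [0,0,-0.664]
  grip: [1,1,1,1,1,1,1,1,1,1]

```text
time_s: 1.35
eef_pos: [0.4283, 0.27, 0.1706]
eef_rot: [0.0, -0.105, 0.994, 0.0]
wrist_force: [-0.3, -0.2, -0.7]
opening: 1.001
grasp_force: 0.0
```

```bash
python3 - <<'E'
from h import *
c=cam("wrist"); W=cloud(c); g=c["color"].max(2); save(c,"pics/w1.png")
Z=W[...,2]; print(readout.get_obs()["eef_pos"])
m=(g<75)&(Z>0.02)&(Z<0.042)&(abs(W[...,0]-.43)<.08)&(abs(W[...,1]-.268)<.06)
m=cv2.morphologyEx(m.astype(np.uint8),cv2.MORPH_OPEN,np.ones((3,3)))>0
uv=np.argwhere(m)[:,::-1];print(m.sum(),cv2.minAreaRect(onplane(c,uv,.032)[:,:2].astype(np.float32)),np.nanmedian(Z[m]))
plan([.4285,.2684,.05],np.radians(12))
E
```

```text
[0.42831878 0.2699087  0.17056909]
2124 ((0.42666739225387573, 0.2726213037967682), (0.07828287035226822, 0.023236282169818878), 11.630974769592285) 0.03232882622504152
mm [  0.2  -1.5 120.6] rot [0.    0.    0.001] t 1.4 F [-0.1  0.2  0.4]
```

View pics/w1.png

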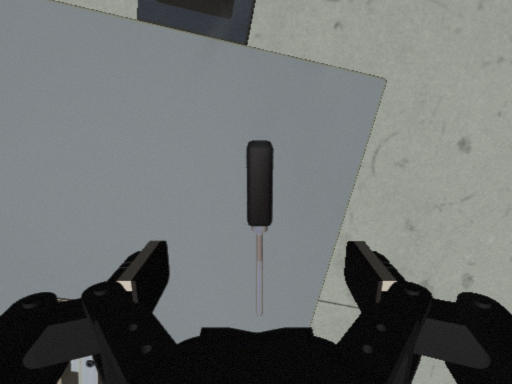

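The handle stands centred between the fingers, at (260,185), and the hook is at about (260,315). I descend and grip.

Call:
play_rows:
  xyz:
    - [1,2,40]
    - [1,2,80]
    - [1,2,115]
    - [1,2,135]
    - [1,2,145]
    - [1,2,145]
    - [1,2,145]
    - [1,2,145]
    - [1,2,145]
    - [1,2,145]
  rot:
    - [0,0,0]
    - [0,0,0]
    - [0,0,0]
    - [0,0,0]
    - [0,0,0]
    - [0,0,0]
    - [0,0,0]
    - [0,0,0]
    - [0,0,0]
    - [0,0,0]
  grip: [1,1,1,1,1,1,0,0,0,0]

```text
time_s: 2.65
eef_pos: [0.428, 0.271, 0.026]
eef_rot: [0.001, -0.104, 0.995, 0.0]
wrist_force: [-0.9, 0.4, 5.3]
opening: 0.267
grasp_force: 60.3
```

Call:
play_rows:
  xyz:
    - [0,0,0]
    - [0,0,0]
    - [0,0,-10]
    - [0,0,-30]
    - [0,0,-50]
    - [0,0,-70]
    - [0,0,-70]
    - [0,0,-70]
    - [0,0,-70]
    - [0,0,-70]
  rot:
    - [0,0,0]
    - [0,0,0]
    - [0,0,0]
    - [0,0,0]
    - [0,0,0]
    - [0,0,0]
    - [0,0,0]
    - [0,0,0]
    - [0,0,0]
    - [0,0,0]
  grip: [0,0,0,0,0,0,0,0,0,0]

```text
time_s: 3.9
eef_pos: [0.4268, 0.2706, 0.0945]
eef_rot: [-0.001, -0.104, 0.995, -0.0]
wrist_force: [-0.0, -0.5, -0.5]
opening: 0.267
grasp_force: 59.5
```

```bash
python3 - <<'E'
from h import *
import pickle
c=pickle.load(open("top.pkl","rb"))
# track in enlarged crop coords: px = 100+u/4, py=90+v/4
W=cloud(c)
f=lambda u,v:(100+(u+.5)/4-.5,90+(v+.5)/4-.5)
print("key",onplane(c,f(476,181),.02),"zkey",W[135,219])
for n,p in dict(rimL_m=(445,250),rimL_e=(450,60),rimR_m=(501,247),rimR_e=(496,57)).items(): print(n,onplane(c,f(*p),.03))
# rail masses by height: rail tops
o=np.nanmedian(W[105:150,200:210,2]);print(o)
m=(W[...,2]>.022)&(W[...,2]<.04);m[:, :190]=0;m[:,250:]=0;m[:97]=0;m[165:]=0
uv=np.argwhere(m)[:,::-1];print(m.sum(),cv2.minAreaRect(onplane(c,uv,.03)[:,:2].astype(np.float32)))
np.set_printoptions(linewidth=200)
print((W[100:158:3,196:244:2,2]*1000).round())
save(cam("wrist"),"pics/w2.png"); t=cam("top"); s=cam("side")
pickle.dump((t,s),open("ts.pkl","wb"))
cv2.imwrite("pics/s2.png",cv2.resize(s["color"][110:230,170:370],(800,480),interpolation=2)[:,:,::-1])
print(readout.get_obs())
E
```

```text
key [[0.64799434 0.10367309 0.02      ]] zkey [0.64786868 0.1028551  0.01932669]
rimL_m [[0.60578561 0.1191939  0.03      ]]
rimL_e [[0.71562276 0.11996412 0.03      ]]
rimR_m [[0.6083237  0.08756535 0.03      ]]
rimR_e [[0.71806961 0.09375155 0.03      ]]
0.029100380742385967
1153 ((0.6637818217277527, 0.10366939753293991), (0.11307062208652496, 0.07013624906539917), 3.8893439769744873)
[[ 2.  1.  1.  5.  0.  1. -0. -0.  1.  1.  4. -2.  2. nan -3.  2.  3.  1. -3. -2.  1.  1. -2.  3.]
 [ 1.  4.  1.  4.  0.  4.  2. -1. -2. 30. 32. 30. 35. 32. 26. 30. 31. 31. 30.  1.  1. -2. -3. -0.]
 [ 3. -1.  2.  0. 29. 28. 35. 29. 25. 31. 31. 29. 32. 32. 27. 34. 27. 30. 30.  2.  9.  6.  3.  1.]
 [ 3. -0.  2.  6. 29. 31. 28. 31. 28. 23. 20. 22. 19. 19. 31. 30. 30. 34. 29.  5.  8.  3.  1.  2.]
 [ 2. -1.  6.  9. 27. 33. 30. 33. 32. 16.  4.  3.  3.  4. 29. 30. 31. 27. 32.  6.  6.  2. -1. -3.]
 [ 1.  2.  6.  5. 29. 30. 36. 31. 27. 23.  7.  6.  1.  2. 27. 27. 29. 26. 31.  3.  7.  5.  0.  2.]
 [ 5.  0.  4.  4. 30. 31. 30. 29. 30. 23.  6.  1.  2.  4. 29. 29. 33. 29. 32.  4.  7.  5.  3.  3.]
 [-7. -1.  4.  4
[... 1255 characters left out ...]
2. -1. -2. -1.]]
{'time_s': 4.05, 'q': array([ 3.29741230e-01,  2.32218334e-01,  1.89669052e+00,  1.71915705e-05,  1.01335783e+00, -1.45019961e+00]), 'dq': array([-0.00033843, -0.00322054, -0.00246024,  0.00016424, -0.00047074,  0.00018974]), 'joint_efforts': array([ 1.56317670e-03, -4.08624566e+01, -2.88251245e+01, -1.21924277e-03, -1.71004893e-03, -1.05528096e-05]), 'eef_pos': array([0.42715247, 0.27069919, 0.09494008]), 'eef_rot': array([-3.30134457e-04, -1.04377239e-01,  9.94537721e-01, -6.81365251e-05]), 'wrist_force': array([-0.48005604, -0.40568296, -0.79546407]), 'torque': array([-0.01413938,  0.02973808, -0.09796163]), 'grasp_force': 59.46298956871033, 'opening': 0.2658513807812021}
```

View pics/s2.png

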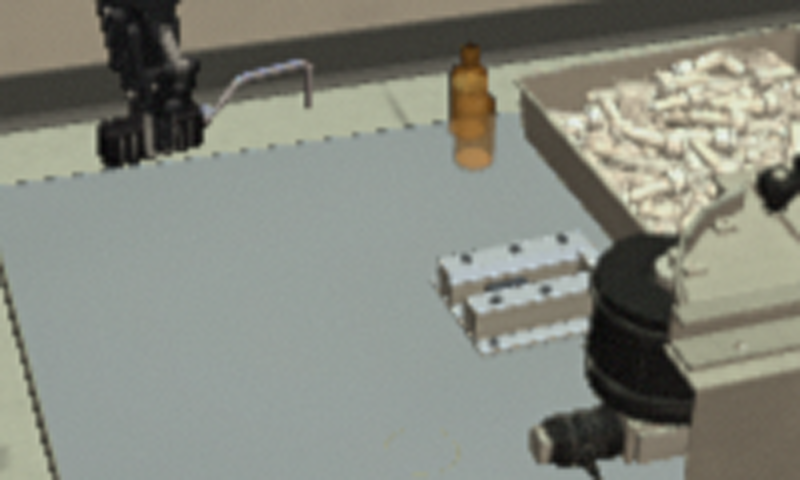

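The pick is held level, with its hook at side crop (308,105). Now I fit the track axis.

```bash
cat > fit.py <<'E'
from h import *
import pickle
t,_=pickle.load(open("ts.pkl","rb")); c=pickle.load(open("top.pkl","rb"))
Z=np.nanmedian(np.stack([cloud(c)[...,2],cloud(t)[...,2]]),0)
L,Rr,S=[],[],[]
for v in range(112,150):
    r=np.where(Z[v,196:246]>.018)[0]+196
    L.append(onplane(c,(r.min()-.5,v),.03)[0]); Rr.append(onplane(c,(r.max()+.5,v),.03)[0])
    f=np.where(Z[v,208:230]<.022)[0]+208
    if len(f)>3: S.append(onplane(c,((f[0]+f[-1])/2,v),.012)[0])
for n,p in zip("LRS",(L,Rr,S)):
    p=np.array(p); k=np.polyfit(p[:,0]-.66,p[:,1],1); r=p[:,1]-np.polyval(k,p[:,0]-.66); ok=abs(r)<2*r.std()
    print(n,np.polyfit(p[ok,0]-.66,p[ok,1],1).round(4),r.std().round(4))
g=c["color"].max(2).astype(int); b=np.argwhere(g[120:148,212:226]<100)[:,::-1]+[212,120]
print("dark",len(b),cv2.minAreaRect(onplane(c,b,.02)[:,:2].astype(np.float32)))
E
python3 fit.py
```

```text
L [0.0696 0.1387] 0.0006
R [0.0662 0.0683] 0.0006
S [0.063  0.1044] 0.0004
dark 79 ((0.6476760506629944, 0.10510369390249252), (0.028002910315990448, 0.013774602673947811), 1.7797037363052368)fit.py:4: RuntimeWarning: All-NaN slice encountered
  Z=np.nanmedian(np.stack([cloud(c)[...,2],cloud(t)[...,2]]),0)
```

```bash
python3 -c "
from h import *
plan([.5563,.0967,.095],.067)"
```

```text
mm [-9.02e+01 -1.97e+02 -1.00e-01] rot [-0.    -0.001  0.142] t 4.05 F [-0.5 -0.4 -0.8]
```

Call:
play_rows:
  xyz:
    - [-15,-33,0]
    - [-30,-66,0]
    - [-45,-99,0]
    - [-60,-132,0]
    - [-75,-165,0]
    - [-90,-197,0]
    - [-90,-197,0]
    - [-90,-197,0]
    - [-90,-197,0]
    - [-90,-197,0]
  rot:
    - [0,0,0.03]
    - [0,0,0.06]
    - [0,0,0.09]
    - [0,0,0.12]
    - [0,0,0.142]
    - [0,0,0.142]
    - [0,0,0.142]
    - [0,0,0.142]
    - [0,0,0.142]
    - [0,0,0.142]
  grip: [0,0,0,0,0,0,0,0,0,0]

```text
time_s: 5.3
eef_pos: [0.5558, 0.0975, 0.0952]
eef_rot: [-0.0, -0.034, 0.999, 0.0]
wrist_force: [0.6, -1.4, -1.7]
opening: 0.266
grasp_force: 59.4
```

```bash
python3 - <<'E'
from h import *
import pickle
o=readout.get_obs(); print(o["eef_pos"],o["eef_rot"])
t=cam("top"); s=cam("side"); pickle.dump((t,s),open("ts3.pkl","wb"))
a=cv2.resize(t["color"][90:190,185:255],(420,600),interpolation=2); b=cv2.resize(s["color"][140:240,260:325],(390,600),interpolation=2)
cv2.imwrite("pics/c3.png",np.hstack([a,b])[:,:800,::-1])
# predicted hook tip pixel
yaw=.067;h=o["eef_pos"]+np.array([.13*np.cos(yaw),.13*np.sin(yaw),-.02])
for n,c in(("top",t),("side",s)):
    for nm,p in(("tip",h),("bend",h+[0,0,.038]),("straight below floor",[h[0],h[1],.004])):
        q=np.linalg.inv(c["extrinsics"])@np.r_[p,1]; q=c["camera_matrix"]@q[:3]; print(n,nm,q[:2]/q[2])
E
```

```text
[0.55580165 0.0975325  0.09523237] [-1.51500916e-04 -3.41942475e-02  9.99415193e-01  4.03496192e-05]
top tip [216.22269209 112.55307416]
top bend [214.8615789 107.8413303]
top straight below floor [218.51287172 120.48095255]
side tip [310.76446062 162.36854337]
side bend [311.71697405 150.81279786]
side straight below floor [309.06171933 183.02593711]
```

View pics/c3.png

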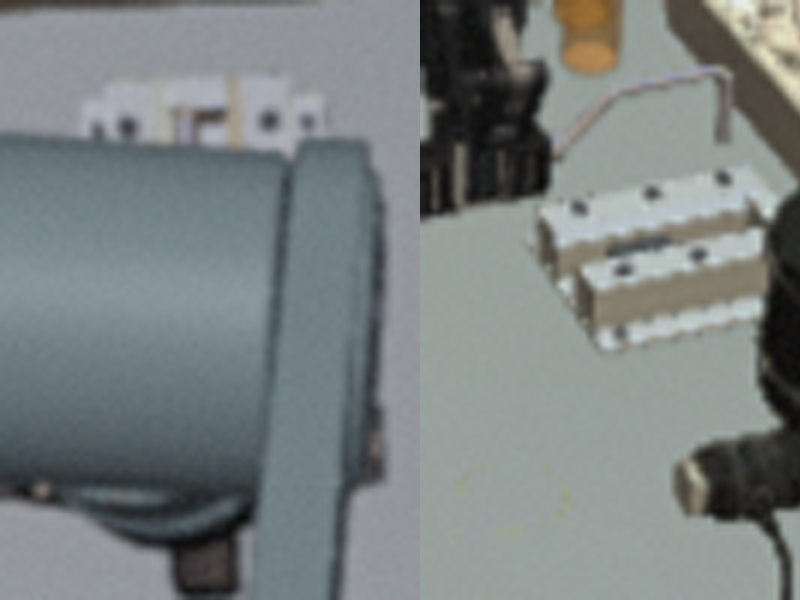

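In the side panel the hook end is at (724,140), which is the predicted pixel. In the top panel the bend is at about (185,105), over the slot behind the key, so I lower it.

Call:
play_rows:
  xyz:
    - [0,0,10]
    - [0,0,20]
    - [0,0,30]
    - [0,0,38]
    - [0,0,46]
    - [0,0,52]
    - [0,0,58]
    - [0,0,62]
    - [0,0,64]
    - [0,0,64]
  rot:
    - [0,0,0]
    - [0,0,0]
    - [0,0,0]
    - [0,0,0]
    - [0,0,0]
    - [0,0,0]
    - [0,0,0]
    - [0,0,0]
    - [0,0,0]
    - [0,0,0]
  grip: [0,0,0,0,0,0,0,0,0,0]

```text
time_s: 6.65
eef_pos: [0.5563, 0.0968, 0.0313]
eef_rot: [-0.0, -0.034, 0.999, -0.0]
wrist_force: [1.1, -0.6, -1.7]
opening: 0.268
grasp_force: 59.4
```

```bash
python3 - <<'E'
from h import *
o=readout.get_obs(); print(o["eef_pos"],o["wrist_force"],o["torque"])
s=cam("side")
cv2.imwrite("pics/c4.png",cv2.resize(s["color"][145:215,240:330],(720,560),interpolation=2)[:,:,::-1])
plan([.5558-.115*.9978,.0975-.115*.067,.031],.067)
E
```

```text
[0.55629207 0.09677712 0.03125846] [ 1.14267323 -0.57856517 -1.68076415] [-0.04709882  0.01449595  0.01797798]
mm [115.6   0.8   0.4] rot [-0.  0.  0.] t 6.7 F [ 0.2 -1.1 -1.5]
```

View pics/c4.png

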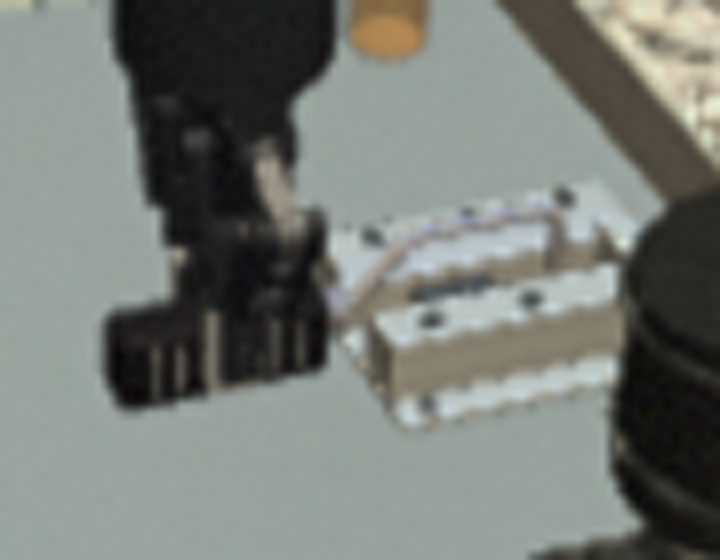

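The hook is down in the slot behind the key: wire going down at (555,250), key at (455,288). I drag along the slot.

Call:
play_rows:
  xyz:
    - [6,0,0]
    - [12,0,0]
    - [16,0,0]
    - [20,0,0]
    - [24,0,0]
    - [30,0,0]
    - [36,0,0]
    - [42,0,0]
    - [48,0,0]
    - [54,0,0]
  rot:
    - [0,0,0]
    - [0,0,0]
    - [0,0,0]
    - [0,0,0]
    - [0,0,0]
    - [0,0,0]
    - [0,0,0]
    - [0,0,0]
    - [0,0,0]
    - [0,0,0]
  grip: [0,0,0,0,0,0,0,0,0,0]

```text
time_s: 7.95
eef_pos: [0.502, 0.0931, 0.0313]
eef_rot: [0.0, -0.034, 0.999, -0.0]
wrist_force: [-0.2, -0.8, -0.8]
opening: 0.269
grasp_force: 59.4
```

Call:
play_rows:
  xyz:
    - [6,0,0]
    - [12,0,0]
    - [18,0,0]
    - [24,0,0]
    - [30,0,0]
    - [36,0,0]
    - [42,0,0]
    - [48,0,0]
    - [54,0,0]
    - [60,0,0]
  rot:
    - [0,0,0]
    - [0,0,0]
    - [0,0,0]
    - [0,0,0]
    - [0,0,0]
    - [0,0,0]
    - [0,0,0]
    - [0,0,0]
    - [0,0,0]
    - [0,0,0]
  grip: [0,0,0,0,0,0,0,0,0,0]

```text
time_s: 9.2
eef_pos: [0.4422, 0.0891, 0.0313]
eef_rot: [0.0, -0.034, 0.999, -0.0]
wrist_force: [0.4, 0.7, -0.8]
opening: 0.272
grasp_force: 59.4
```

```bash
python3 - <<'E'
from h import *
s=cam("side"); t=cam("top")
a=cv2.resize(s["color"][145:215,220:310],(720,560),interpolation=2)
cv2.imwrite("pics/c5.png",a[:,:,::-1])
E
```

```text
(no output)
```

View pics/c5.png

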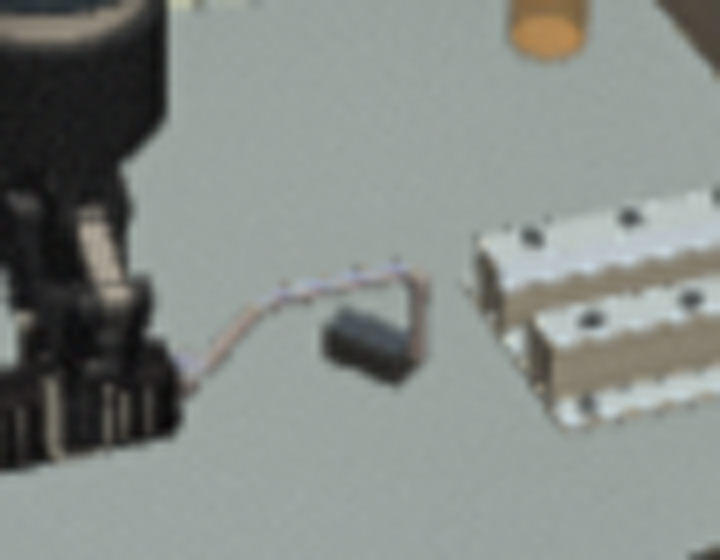

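The key is right out on the bench at (370,345), clear of the track. I lift off, carry the pick to the left and lay it down.

Call:
play_rows:
  xyz:
    - [-4,0,0]
    - [-4,0,-15]
    - [-4,0,-30]
    - [-4,0,-50]
    - [-4,0,-65]
    - [-4,0,-65]
    - [0,40,-65]
    - [0,80,-65]
    - [0,120,-65]
    - [0,160,-65]
  rot:
    - [0,0,0]
    - [0,0,0]
    - [0,0,0]
    - [0,0,0]
    - [0,0,0]
    - [0,0,0]
    - [0,0,0]
    - [0,0,0]
    - [0,0,0]
    - [0,0,0]
  grip: [0,0,0,0,0,0,0,0,0,0]

```text
time_s: 10.55
eef_pos: [0.4312, 0.2498, 0.0957]
eef_rot: [-0.0, -0.034, 0.999, -0.0]
wrist_force: [1.3, -0.1, -1.7]
opening: 0.268
grasp_force: 59.5
```

Call:
play_rows:
  xyz:
    - [0,0,0]
    - [0,0,15]
    - [0,0,30]
    - [0,0,45]
    - [0,0,55]
    - [0,0,62]
    - [0,0,66]
    - [0,0,69]
    - [0,0,69]
    - [0,0,69]
  rot:
    - [0,0,0]
    - [0,0,0]
    - [0,0,0]
    - [0,0,0]
    - [0,0,0]
    - [0,0,0]
    - [0,0,0]
    - [0,0,0]
    - [0,0,0]
    - [0,0,0]
  grip: [0,0,0,0,0,0,0,0,0,0]

```text
time_s: 11.8
eef_pos: [0.4321, 0.2489, 0.0276]
eef_rot: [0.0, -0.034, 0.999, 0.0]
wrist_force: [0.9, 0.2, -1.4]
opening: 0.275
grasp_force: 59.5
```

Call:
play_rows:
  xyz:
    - [0,0,0.5]
    - [0,0,1]
    - [0,0,1.5]
    - [0,0,2]
    - [0,0,2]
    - [0,0,2]
    - [0,0,2]
    - [0,0,2]
    - [0,0,2]
    - [0,0,2]
  rot:
    - [0,0,0]
    - [0,0,0]
    - [0,0,0]
    - [0,0,0]
    - [0,0,0]
    - [0,0,0]
    - [0,0,0]
    - [0,0,0]
    - [0,0,0]
    - [0,0,0]
  grip: [0,0,0,0,0,0,0,0,0,0]

```text
time_s: 13.05
eef_pos: [0.4318, 0.2488, 0.026]
eef_rot: [-0.0, -0.034, 0.999, -0.0]
wrist_force: [-3.9, -1.3, 8.6]
opening: 0.269
grasp_force: 61.0
```

Contact with the bench (about 9 N), so I release and rise.

Call:
play_rows:
  xyz:
    - [0,0,0]
    - [0,0,0]
    - [0,0,0]
    - [0,0,0]
    - [0,0,0]
    - [0,0,-10]
    - [0,0,-40]
    - [0,0,-80]
    - [0,0,-120]
    - [0,0,-150]
  rot:
    - [0,0,0]
    - [0,0,0]
    - [0,0,0]
    - [0,0,0]
    - [0,0,0]
    - [0,0,0]
    - [0,0,0]
    - [0,0,0]
    - [0,0,0]
    - [0,0,0]
  grip: [0.5,0.7,0.9,1,1,1,1,1,1,1]

```text
time_s: 14.3
eef_pos: [0.4323, 0.2489, 0.178]
eef_rot: [0.001, -0.034, 0.999, 0.0]
wrist_force: [0.9, 0.3, -0.3]
opening: 1.002
grasp_force: 0.0
```

Call:
play_rows:
  xyz:
    - [40,0,-20]
    - [80,0,-40]
    - [100,0,-50]
    - [100,0,-50]
    - [100,0,-50]
    - [100,0,-50]
    - [100,0,-50]
    - [100,0,-50]
    - [100,0,-50]
    - [100,0,-50]
  rot:
    - [0,0,0]
    - [0,0,0]
    - [0,0,0]
    - [0,0,0]
    - [0,0,0]
    - [0,0,0]
    - [0,0,0]
    - [0,0,0]
    - [0,0,0]
    - [0,0,0]
  grip: [1,1,1,1,1,1,1,1,1,1]

```text
time_s: 15.55
eef_pos: [0.332, 0.242, 0.2252]
eef_rot: [-0.0, -0.034, 0.999, -0.0]
wrist_force: [-0.3, -0.6, -0.3]
opening: 1.003
grasp_force: 0.0
```

```bash
python3 - <<'E'
from h import *
s=cam("side")
cv2.imwrite("pics/c6.png",cv2.resize(s["color"][130:230,180:325],(800,552),interpolation=2)[:,:,::-1])
E
```

```text
(no output)
```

View pics/c6.png

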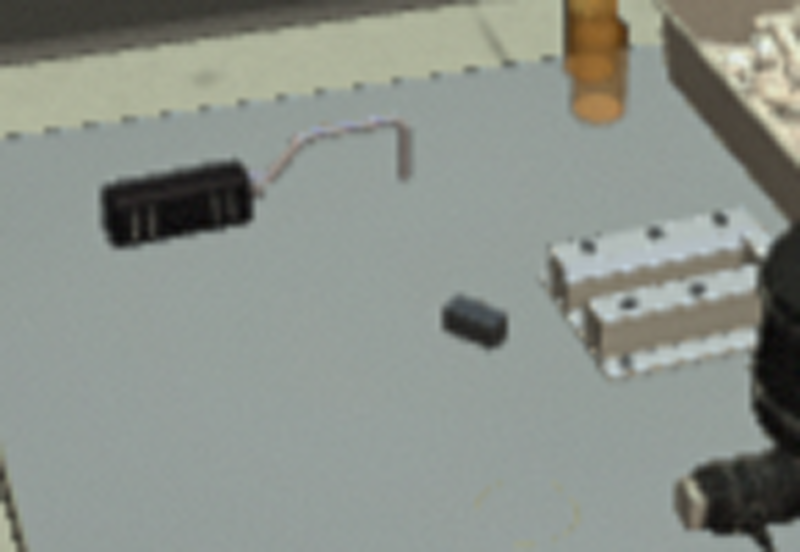

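The key lies free on the bench at (475,320), and the pick lies flat at (180,205), released.

```bash
python3 -c "
from bench import ctrl
print(ctrl.hand_in())"
```

```text
the job is handed in; nothing more can be done
None
```

I dragged the key out of the slot onto the bench with the hooked pick, laid the pick flat to the left of the track and let go, left the straight pick alone, and handed the job in at about 16 s; no verdict came back.

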